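# Try a bezel punch in its forming cup

### The arm

A 7-joint arm with a two-finger parallel gripper is mounted at the origin on the work surface. World frame = base frame: x ahead of the robot, y to its left, z up, the work surface at z = 0. Lengths are in m, angles in rad, forces in N, time in s.
With the tool pointing down it reaches from about 0.425 to 1.025 m from the base axis. Payload 9.4 kg.
Tool frame: the origin (TCP) lies on the centre line of the jaws, within the pads' length; the fingertips stand 11 mm ahead of it and the grasp point (between the pads) lies 8 mm behind it; z points along the fingers, y is the line along which they close (so a half turn about z gives the same grasp; the last joint's range is limited). The gripper opens to 85 mm and grips with 20 to 120 N. Pads are 22 mm wide; open, the fingers measure 114 mm over their backs; the gripper's body (76 mm by 85 mm) begins 54 mm behind the grasp point. The pads swing forward as they close: fully open they stand 13 mm farther back than shut.
Start: joints at [1.124, 0.599, -0.003, 1.599, 0.002, 0.943, -0.08], TCP at [0.262, -0.676, 0.242] pointing down, gripper open.
Joint ranges: [-2.57, 2.57], [-0.35, 1.97], [-1.29, 1.29], [0.11, 2.56], [-1.05, 4.19], [0.11, 1.86], [-2.63, 2.63]. Speed limits (rad/s): [2.22, 2.22, 3.01, 3.01, 3.14, 3.14, 3.14].

### API

Orientations are given as a rotation vector (axis times angle).
In Python, from cell import * gives the robot as it stands. Calls block until the motion is done:
- move_pose(position, orientation): joint-space move of the TCP to a pose.
- movel(position, attitude=None, max_speed=0.15, contact_N=None): straight line of the TCP; attitude=None keeps the orientation; max_speed is the mean speed in m/s. With contact_N (N) it stops when the force on the tool has changed by that much, and returns True; else False.
- move_joints(angles): joint-space move.
- command_gripper(opening, squeeze=None): finger opening in m; squeeze is the grip in N (None keeps the last); returns when the fingers have stopped.
- pause(seconds).
- inverse_kinematics(position, orientation): joint angles nearest the present ones, or None.
- capture(name): name is "scene" or "top" or "wrist"; returns a dict with "pixels" (420x560x3 uint8, blue, green, red), "camera_matrix" (3x3 intrinsics, pixels), "T" (4x4, takes a point from camera to world coordinates); the wrist camera has in their place "mount" (4x4, takes a point from camera to tool coordinates, whose origin is the TCP and whose axes are the flange's). Camera axes: x right, y up, looking along -z (the intrinsics and any distortion apply to the point x, -y, -z); pixel columns grow to the right and rows downward; lengths in m; the calibration is good to about 2 mm. A picture is of the moment at which its call begins: read the wrist's pose just before it. There is no depth.
A pose or a line that the arm cannot do raises MotionError and nothing moves.
- job_done(): hands the job in; it is judged then, once.
Trained networks look in the newest picture that a camera, given by its name, has taken for a name from the list of things; names that differ only in an ending like _2 or _b are one class to them, and where a whole thing is asked for, a point or a joint stands for the part that bears it (a point fixed in the world has none). Each returns a list of dicts, best first, with "score" (0 to 1); they miss things now and then, are a little off and sometimes report something else, mostly with a low value. They report only what shows in the picture. A call takes as long as a camera call. They do not tell look-alikes from the thing itself.
- recognise(camera, query): "bbox" ([left, top, right, bottom] in pixels, round what is visible of it).
- mark_of(camera, query): "location" ([column, row] in pixels: a listed point, or the origin of a listed thing).
Readings, each from a call of its own:
- get_t(): time.
- get_joint_pos(): joint angles.
- get_joint_vel(): joint speeds.
- get_tau(): joint torques, N m.
- get_tool_pos(): TCP position.
- get_tcp_rot(): TCP orientation.
- get_contact_force(): force on the tool from outside, world axes, zero at the start.
- get_torque(): the same for the moment, N m.
- get_gripper_width(): finger opening in m.
- get_gripper_force(): force on a finger pad.
Only numpy, scipy, OpenCV 4.12 (cv2) and the standard library are available. Lean on these libraries where they do the work, as an engineer would, in place of code of your own. Each camera call takes 0.05 s, during which the arm holds its last target. There are 200 camera calls.

### The job

Take the large brass-gripped bezel punch from the wooden rack and seat its cone fully home, upright, in the floating brass cup of the forming block, pressing it down for a moment with a gentle push of about 10 N and never more than 15 N. Then check that it rocks free: tip the punch several degrees to one side with its cone still resting in the cup, and leave it standing upright and fully home in the cup, released. Leave the small punch and the other things on the bench alone.

Things in the scene. Friction and masses are not known exactly. Their poses are not given: they have to be found in the camera images.
- punch: large steel bezel punch, loose, 0.24-0.36 kg, hanging upright by its flange in a rack hole. Origin: centre of the cone's flat small end (lowest face), z up its axis. Cone: radius 8 mm at z = 0 growing to 19 mm at z = 30 (20 degrees half angle); flange disc radius 24 mm, z = 30 to 34; round handle, diameter 22 mm, z = 34 to 84, with a brass sleeve z = 46 to 80
- small_punch: smaller steel punch with a black sleeve in the other rack hole, to be left alone: cone radius 5 to 16 mm over 30 mm, same flange, handle diameter 20 mm, 84 mm tall; origin at the centre of its lowest face, z up
- block: fixed forming block: steel plate 100 x 180 x 20 mm, long side along its y, origin at the centre of its underside. On it stand two round cups 28 mm tall: at y = +45 mm the brass cup (outer diameter 54 mm), whose taper matches the large punch; at y = -45 mm a steel cup (outer diameter 44 mm) that does not
- block_cup (a point): fixed point of the block: mid-travel of the brass cup, at its rim height when screwed lowest (49 mm above the table); block's axes. The cup is screwed in and locked 0 to 8 mm higher than that, unmeasured. It also floats level, up to 6 mm each way in x and y, about 0.6 N friction, no spring, starting up to 3.5 mm off in each. It cannot tilt or move vertically
- rack: the fixed wooden rack 70 x 170 x 36 mm, origin at the centre of its underside, with two through holes of diameter 41 mm at y = +42 and -42 mm. Either hole may hold the large punch
- bangle: loose brass bangle, 64 mm across, 16 mm tall, lying flat; origin at the centre of its underside
- jar_a: loose white jar, 48 mm across, 65 mm tall; origin under its centre
- jar_b: loose white jar with a blue cap, 48 mm across, 70 mm tall; origin under its centre
- hammer: loose hammer lying on the bench, 260 mm long; origin under its middle
- driver: loose screwdriver with blue handle lying on the bench, 170 mm long; origin under its middle
- block_seat (a point): fixed point of the block, 25 mm below block_cup: height of the large punch's origin when fully home in the cup at its lowest setting (0 to 8 mm higher in fact; the flange then stands 5 mm above the rim). Mouth 34 mm wide, polished, oiled: an entering cone draws the cup under itself. The seat hardly yields. The wedging makes the contact force 2 to 3 times the push
- wax: loose blue bar of polishing compound, 35 x 70 x 22 mm; origin at the centre of its underside
There are look-alikes about, which are no part of the job. What is shaped like the punch but green or purple is not meant.

How it is judged:
On the way, in this order (a step that is already met when the one before it is completed fails the run):
1. the large punch is seated, upright within 2.3 degrees, and pressed down in the brass cup: over 12 N of contact force round the taper, as a push of about 6 N gives (z of punch in the frame of block_cup between -0.0275 and -0.015 m and horizontal distance between punch and block_cup below 0.01 m and angle between punch's own z axis and vertical below 0.04 rad and contact force between punch and block above 12 N), for 0.3 s.
2. the punch is tipped by 3.5 to 17 degrees with its cone in the cup and touching it (angle between punch's own z axis and vertical between 0.06 and 0.3 rad and z of punch in the frame of block_cup below -0.003 m and horizontal distance between punch and block_cup below 0.016 m and contact force between punch and block above 0.3 N), for 0.1 s.
At the end, for the whole second after the job is handed in: The large punch stands at rest, released and upright within 2.3 degrees, home in the brass cup (its lower end 15 to 27.5 mm below block_cup's height, as the cup's setting allows, within 10 mm of it sideways, resting on the cup) (z of punch in the frame of block_cup between -0.0275 and -0.015 m and horizontal distance between punch and block_cup below 0.01 m and angle between punch's own z axis and vertical below 0.04 rad and linear speed of punch below 0.01 m/s and contact force between punch and block above 0.5 N); the robot touches nothing.
It fails at once if the punch is pushed too hard on the block: over 45 N of contact force round the taper, which a downward push of about 16 N gives (contact force between punch and block above 45 N).
It fails at once if the small punch is moved by more than 10 mm (distance of small_punch from where it was at the start of the episode above 0.01 m).
It fails at once if another thing on the bench is moved by more than 20 mm (distance of any of bangle, wax, jar_a, jar_b, hammer, driver from where it was at the start of the episode above 0.02 m).
It also fails if it takes over 51 s, if anything falls off the work surface, if the arm or the gripper's body presses on something with over 40 N, if the wrist force passes 120 N, or if a joint passes its speed limit or range.

## Working session

There is one attempt and no reset: what is moved stays moved. The work goes in short steps, each a Python script; the robot and the scene stay as the last script left them, time stands still between calls to the robot, and variables do not carry over. Pictures are saved under pics/ and viewed, at most 10 in all, crops included, and the job is handed in when it is done.

```bash
mkdir -p pics; ls
python3 - <<'E'
from cell import *
import cv2,numpy as np
print(get_t(),get_tool_pos(),get_tcp_rot(),get_contact_force())
ims=[]
for c in ["scene","top"]:
    r=capture(c); cv2.imwrite(f"pics/{c}0.png",r["pixels"]); np.savez(f"{c}.npz",K=r["camera_matrix"],T=r["T"])
    print(c,{k:v for k,v in r.items() if k!="pixels"})
    for q in ["punch","small_punch","block","block_cup","rack"]:
        for d in mark_of(c,q)[:4]: print(c,q,np.round(d["location"],1),round(d["score"],2))
print(get_t())
E
```

```text
pics
0.0 [ 0.26186111 -0.67557758  0.24139611] [-3.08655840e+00 -5.77311632e-01  6.02186943e-04] [0.36898789 0.12234845 0.34470901]
scene {'camera_matrix': array([[461.19016839,   0.        , 283.15861645],
       [  0.        , 461.19016839, 211.10778681],
       [  0.        ,   0.        ,   1.        ]]), 'T': array([[-3.43773406e-01, -7.95876012e-01,  4.98398654e-01,
         1.23847490e+00],
       [ 9.39052367e-01, -2.91757204e-01,  1.81819653e-01,
         2.44376758e-01],
       [ 7.05496821e-04,  5.30527197e-01,  8.47667621e-01,
         1.23648742e+00],
       [ 0.00000000e+00,  0.00000000e+00,  0.00000000e+00,
         1.00000000e+00]])}
scene punch [257.2 187.8] 0.75
scene punch [218. 241.] 0.75
scene punch [224.4 178.4] 0.72
scene punch [240. 211.] 0.55
scene small_punch [210.8 212.1] 0.68
scene block [341.5 232.2] 0.91
scene block_cup [356.6 218.7] 0.96
scene rack [225.6 209.2] 0.8
scene rack [353.9 302.1] 0.22
top {'camera_matrix': array([[472.06636584,   0.        , 276.41129782],
       [  0.        , 472.06636584, 209.64607911],
       [  0.        ,   0.        ,   1.        ]]), 'T': array([[-0.00222316,  0.99579305, -0.09160383,  0.42098293],
       [-0.99994762, -0.00312888, -0.00974493, -0.03117441],
       [-0.00999055,  0.09157737,  0.99574785,  1.47247771],
       [ 0.        ,  0.        ,  0.        ,  1.        ]])}
top punch [311.5 242.2] 0.72
top punch [324.5 166.3] 0.58
top punch [315.1 204. ] 0.55
top punch [350.  241.9] 0.54
top small_punch [342.1 199.7] 0.61
top block [218.3 226.1] 0.61
top block_cup [199.8 227.9] 0.77
top rack [332.1 204. ] 0.77
0.6
```

View pics/scene0.png

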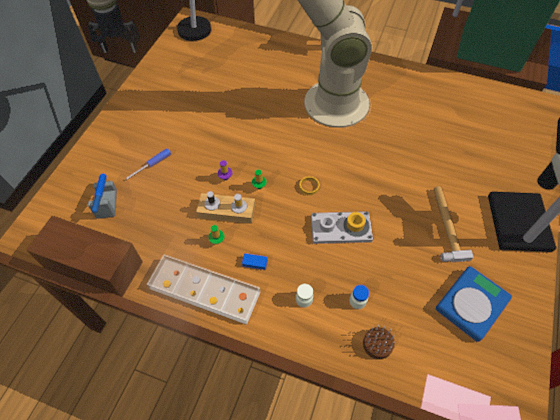

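```bash
cat > h.py <<'E'
import numpy as np
def plane(c,px,z):
    d=np.load(c+".npz"); K,T=d["K"],d["T"]
    u=np.linalg.inv(K)@[px[0],px[1],1]; r=T[:3,:3]@[u[0],-u[1],-u[2]]; o=T[:3,3]
    return o+r*(z-o[2])/r[2]
def proj(c,p):
    d=np.load(c+".npz"); K,T=d["K"],d["T"]; q=T[:3,:3].T@(np.array(p)-T[:3,3]); q=K@[q[0],-q[1],-q[2]]; return q[:2]/q[2]
E
python3 - <<'E'
from h import *
import cv2
for n,z,a,b in [("rack",0,(225.6,209.2),(332.1,204)),("block",0,(341.5,232.2),(218.3,226.1)),("cup",.049,(356.6,218.7),(199.8,227.9))]:
    print(n,plane("scene",a,z),plane("top",b,z))
for p in [(257.2,187.8),(218,241),(224.4,178.4),(240,211),(210.8,212.1)]: print("s",p,plane("scene",p,0.006),plane("scene",p,0))
for p in [(311.5,242.2),(324.5,166.3),(315.1,204),(350,241.9),(342.1,199.7)]: print("t",p,plane("top",p,0.006))
a=cv2.imread("pics/scene0.png")[130:290,160:420]; cv2.imwrite("pics/c1.png",cv2.resize(a,(780,480),interpolation=3))
E
```

```text
rack [ 0.56757874 -0.19464991  0.        ] [ 0.57365508 -0.1912437   0.        ]
block [0.52156805 0.17391179 0.        ] [0.50535628 0.165037   0.        ]
cup [0.48955584 0.20626932 0.049     ] [0.49725878 0.21444543 0.049     ]
s (257.2, 187.8) [ 0.4601093  -0.12949359  0.006     ] [ 0.4563139  -0.13131663  0.        ]
s (218, 241) [ 0.68297714 -0.167921    0.006     ] [ 0.68026847 -0.16993141  0.        ]
s (224.4, 178.4) [ 0.4622651  -0.24493178  0.006     ] [ 0.45848022 -0.2473177   0.        ]
s (240, 211) [ 0.5613748  -0.14724544  0.006     ] [ 5.58073180e-01 -1.49155037e-01  2.22044605e-16]
s (210.8, 212.1) [ 0.59672019 -0.23181178  0.006     ] [ 5.93590923e-01 -2.34133729e-01 -2.22044605e-16]
t (311.5, 242.2) [ 0.4542786  -0.12530078  0.006     ]
t (324.5, 166.3) [ 0.69223245 -0.16828146  0.006     ]
t (315.1, 204) [ 0.57320588 -0.13760098  0.006     ]
t (350, 241.9) [ 0.45491329 -0.24440248  0.006     ]
t (342.1, 199.7) [ 0.58642453 -0.22194618  0.006     ]
```

View pics/top0.png

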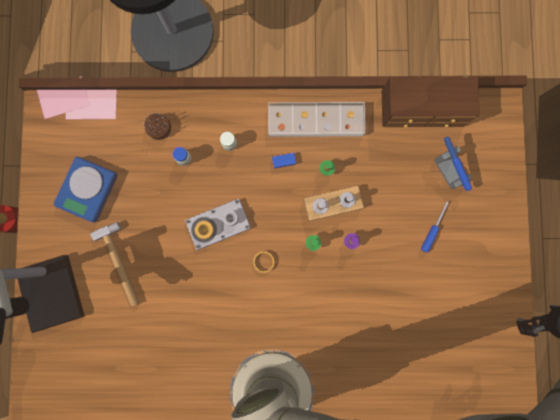

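View pics/c1.png

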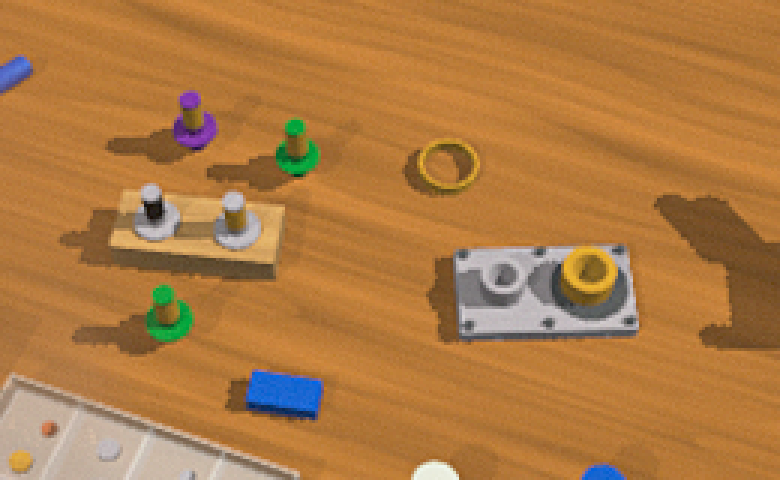

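The scene has these punch-like things (scene pixels):
- (239,203): steel with a brass sleeve, in the rack. This is the target.
- (210,202): black sleeve, in the rack. This is the small punch.
- (224,170): purple decoy.
- (259,180) and (216,235): green decoys.

The close crop confirms the brass-sleeved one in the rack's +y hole at about (0.567,-0.145). The brass cup is at scene (356,219).

```bash
cat >> h.py <<'E'
from scipy.spatial.transform import Rotation as Ro
def att(yaw_deg,tilt=None):
    R=Ro.from_euler('z',yaw_deg,degrees=True)*Ro.from_euler('x',180,degrees=True)
    if tilt is not None: R=Ro.from_rotvec(tilt)*R
    return R.as_rotvec()
YAW=99
def wrist(name,look):
    """look: list of (query, z); prints world position on the plane z"""
    from cell import get_tool_pos,get_tcp_rot,capture,mark_of
    import cv2
    p=np.array(get_tool_pos()); R=Ro.from_rotvec(get_tcp_rot()).as_matrix()
    r=capture("wrist"); cv2.imwrite(f"pics/{name}.png",r["pixels"])
    Tt=np.eye(4); Tt[:3,:3]=R; Tt[:3,3]=p
    np.savez("wrist.npz",K=r["camera_matrix"],T=Tt@r["mount"])
    print({k:np.round(v,3).tolist() for k,v in r.items() if k not in("pixels",)})
    for q,z in look:
        for d in mark_of("wrist",q)[:4]: print(q,np.round(d["location"],1),round(d["score"],2),np.round(plane("wrist",d["location"],z),4))
E
python3 - <<'E'
from cell import *
from h import *
move_pose([0.567,-0.145,0.22],att(YAW))
print(get_t(),get_joint_pos(),get_tool_pos())
wrist("w1",[("punch",.006),("small_punch",.006),("rack",0)])
E
```

```text
2.7917 [ 0.45364359  0.48878202 -0.4261436   1.92932845  0.27996286  0.78128896
  0.02567131] [ 0.56684191 -0.14643545  0.21989771]
{'camera_matrix': [[326.864, 0.0, 277.91], [0.0, 326.864, 212.088], [0.0, 0.0, 1.0]], 'mount': [[0.0, 0.96, 0.279, 0.07], [1.0, -0.0, 0.0, 0.001], [0.0, 0.279, -0.96, -0.132], [0.0, 0.0, 0.0, 1.0]]}
punch [172.  149.5] 0.94 [ 0.4524 -0.1262  0.006 ]
punch [174.6 251.1] 0.74 [ 0.4627 -0.2404  0.006 ]
punch [272.8 190.2] 0.69 [ 0.5629 -0.1528  0.006 ]
punch [377.  220.9] 0.64 [ 0.6825 -0.1694  0.006 ]
small_punch [282.4 259.5] 0.83 [ 0.586  -0.2317  0.006 ]
rack [278.5 226.2] 0.89 [ 0.5756 -0.1945  0.    ]
```

View pics/w1.png

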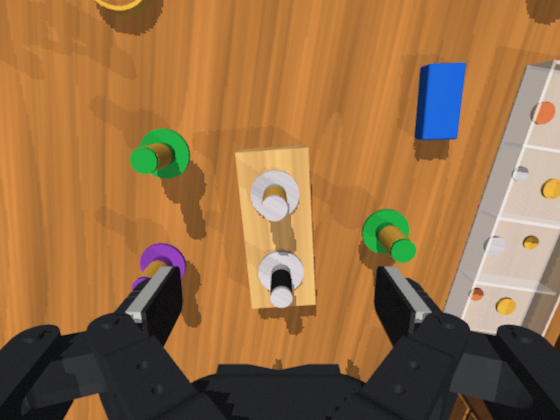

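The wrist view shows the large punch with its flange at about (275,194) and its handle top at (275,205). The black-sleeved small punch is at (281,272). Next I locate the axis from both heights and grasp.

Run:
```python
from h import *
print(plane("wrist",(275,194.5),.040),plane("wrist",(275.5,205),.090))
print(plane("wrist",(281,272),.040),plane("wrist",(281.5,297),.090))
import cv2
a=cv2.imread("pics/w1.png")[140:320,220:340]
hsv=cv2.cvtColor(a,cv2.COLOR_BGR2HSV)
m=((hsv[...,1]<60)&(hsv[...,2]>110)).astype(np.uint8)
n,l,s,c=cv2.connectedComponentsWithStats(m)
print([(s[i].tolist(),(c[i]+[220,140]).round(1)) for i in range(1,n) if s[i,4]>100])
cv2.imwrite("pics/w1c.png",cv2.resize(a,None,fx=3.3,fy=3.3,interpolation=3))
```

```text
[ 0.56505992 -0.14929585  0.04      ] [ 0.56550957 -0.14645106  0.09      ]
[ 0.58395115 -0.23078827  0.04      ] [ 0.58394896 -0.23057189  0.09      ]
[([30, 30, 49, 52, 1693], array([274.5, 194.8])), ([38, 111, 46, 40, 1074], array([280.3, 267.7])), ([50, 146, 23, 22, 385], array([281. , 296.9]))]
```

View pics/w1c.png

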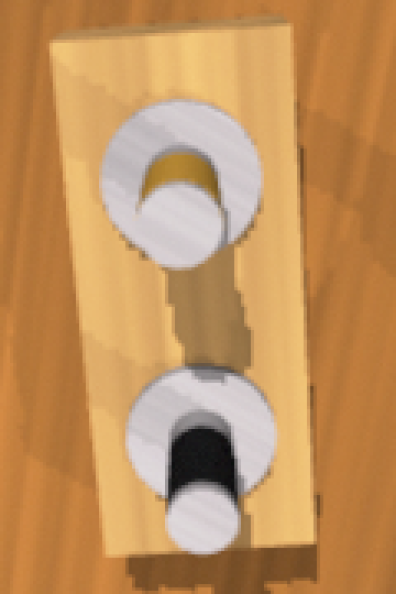

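The close crop confirms the choice: brass sleeve, flange centre at (275,194.5), top at (275,208). That puts the axis at (0.565,-0.149).

Run:
```python
from cell import *
from h import *
command_gripper(0.055)
move_pose([0.565,-0.149,0.13],att(YAW))
print(movel([0.565,-0.149,0.060],max_speed=.08,contact_N=6),get_contact_force())
command_gripper(0.0,40)
print(get_t(),get_gripper_width(),get_gripper_force(),get_contact_force(),get_torque(),get_tool_pos())
movel([0.565,-0.149,0.11],max_speed=.06)
print(get_contact_force(),get_torque(),get_tool_pos(),get_gripper_width())
movel([0.565,-0.149,0.19],max_speed=.12)
move_pose([0.493,0.15,0.19],att(YAW))
print(get_t(),get_contact_force(),get_torque(),get_gripper_width())
wrist("w2",[("block_cup",.049),("block",0),("punch",.13)])
capture("scene");print(mark_of("scene","block_cup")[:1],mark_of("scene","small_punch")[:1])
```

```text
False [-0.03721612 -0.38184338 -0.32796259]
5.275 0.020972229280693918 38.92280638217926 [-1.96908268 -0.21289073  6.28419085] [-0.05071719  0.32649518 -0.00090531] [ 0.5649852  -0.14919875  0.0605225 ]
[-0.86774596  0.99591257 -1.65210631] [-0.00758011 -0.03847754  0.0222726 ] [ 0.56479823 -0.14899565  0.10975861] 0.020913920313165524
8.25 [ 0.81770533 -0.27966883 -2.79188683] [-0.05718868  0.01831502  0.01514179] 0.02083389794084859
{'camera_matrix': [[326.864, 0.0, 277.91], [0.0, 326.864, 212.088], [0.0, 0.0, 1.0]], 'mount': [[0.0, 0.96, 0.279, 0.07], [1.0, -0.0, 0.0, 0.001], [0.0, 0.279, -0.96, -0.132], [0.0, 0.0, 0.0, 1.0]]}
block_cup [290.8 131.6] 0.62 [0.4954 0.2086 0.049 ]
block [297.1 174. ] 0.79 [0.5105 0.1675 0.    ]
punch [276.8 240.4] 0.58 [0.4942 0.1447 0.13  ]
[{'location': [337.9, 230.8], 'score': 0.71}] [{'location': [355.6, 224.9], 'score': 0.72}]
```

View pics/w2.png

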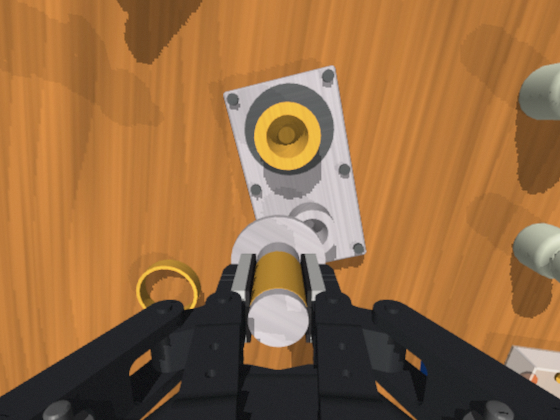

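The punch is held between the pads, with the flange top edge at row 215 and the handle top at about (278,322). The brass cup's rim is centred near (288,136).

Run:
```python
from h import *
from cell import *
import cv2
p=np.array(get_tool_pos());print(p, (Ro.from_rotvec(get_tcp_rot()).as_matrix()[:,2]))
a=np.linspace(0,2*np.pi,60)
for z,r in [(-.0205,.024),(.0295,.011)]:
    q=np.array([proj("wrist",p+[r*np.cos(t),r*np.sin(t),z]) for t in a]); print("disc",z,q.min(0).round(1),q.max(0).round(1),q.mean(0).round(1))
im=cv2.imread("pics/w2.png"); hsv=cv2.cvtColor(im,cv2.COLOR_BGR2HSV)
m=((hsv[...,1]>180)&(hsv[...,2]>140)&(hsv[...,0]>17)&(hsv[...,0]<32)).astype(np.uint8)*255
m[190:]=0; m[:,:240]=0; m[:,340:]=0
m[:90]=0
cs=cv2.findContours(m,cv2.RETR_EXTERNAL,cv2.CHAIN_APPROX_NONE)[0]; c=max(cs,key=cv2.contourArea)
e=cv2.fitEllipse(cv2.convexHull(c)); print(e,cv2.boundingRect(c)); 
g=plane("wrist",e[0],.053);print(g)
for z in(.049,.053,.057):
    q=np.array([proj("wrist",[g[0]+.027*np.cos(t),g[1]+.027*np.sin(t),z]) for t in a]); print("rim",z,np.ptp(q,0),q.mean(0))
```

```text
[0.49328164 0.14933743 0.18995828] [-1.02138216e-05 -7.77272733e-05 -9.99999997e-01]
disc -0.0205 [228.8 214.6] [323.4 301.7] [276.9 259.2]
disc 0.0295 [244.7 291. ] [305.8 344.1] [275.7 318. ]
((286.2468566894531, 136.68943786621094), (58.496089935302734, 66.59727478027344), 145.3416748046875) (256, 103, 63, 59)
[0.49229682 0.20423152 0.053     ]
rim 0.049 [66.32393528 67.99195032] [286.67703023 136.0173216 ]
rim 0.053 [67.29586975 68.97254252] [286.80219174 136.29020876]
rim 0.057 [68.29671403 69.98185091] [286.9310759  136.57099788]
```

Projecting an upright punch matches the picture to about 1°. The cup is at (0.4923,0.2043). Next I lower it gently.

Run:
```python
from cell import *
from h import *
x,y=.4923,.2043
move_pose([x,y,0.13],att(YAW))
movel([x,y,0.115],max_speed=.05); pause(.3)
f0=np.mean([get_contact_force() for _ in range(5)],0); print(get_t(),f0)
np.save("f0.npy",f0)
c=movel([x,y,0.092],max_speed=.02,contact_N=3.5); print(c,get_tool_pos(),get_contact_force()-f0)
if not c:
    c=movel([x,y,0.076],max_speed=.004,contact_N=3.5); print(c,get_tool_pos(),get_contact_force()-f0)
pause(.2); print(get_t(),get_tool_pos(),get_contact_force()-f0,get_torque(),get_gripper_width())
```

```text
9.7667 [-0.16590619  0.13517298 -2.95729876]
False [0.49239324 0.20433214 0.09213025] [ 0.54569046 -0.72389193  0.75061463]
True [0.49234319 0.20444601 0.07923635] [0.33928627 0.62105603 9.05826616]
14.05 [0.49237    0.20440611 0.07923311] [ 0.22642256  0.18147694 10.00178516] [ 0.01309531 -0.03447801  0.01507999] 0.02114975638349066
```

Fully home at about 10 N, with the origin near 24.7 mm, which matches the expected height. Next I hold, lift a little, tip 6.3°, touch, and right it again.

Run:
```python
from cell import *
from h import *
f0=np.load("f0.npy"); x,y=.4923,.2043
pause(.5); print(get_t(),get_contact_force()-f0)
movel([x,y,.0860],max_speed=.01)
print("lifted",get_tool_pos(),get_contact_force()-f0)
ax=np.array([np.cos(np.radians(YAW)),np.sin(np.radians(YAW)),0])
a=att(YAW,.11*ax); u=Ro.from_rotvec(.11*ax).apply([0,0,.0425])
t=np.array([x,y,.0860-.0425])+u
movel(t,a,max_speed=.01)
f=np.array(get_contact_force())-f0; print("tilted",get_tool_pos(),f)
c=movel(t-[0,0,.008],max_speed=.004,contact_N=2.0); print(c,get_t(),get_tool_pos(),get_contact_force()-f0)
pause(.4); print(get_contact_force()-f0,get_torque(),get_gripper_width(),(Ro.from_rotvec(get_tcp_rot()).as_matrix()[:,2]))
wrist("w3",[])
```

```text
14.55 [-0.12512376  0.10980531  8.98283405]
lifted [0.49224302 0.20427505 0.08596027] [ 0.68711293 -0.25899335  0.68053338]
tilted [0.49665143 0.20484657 0.08555147] [-0.66557525 -0.44146037  0.53237009]
True 17.1167 [0.49672155 0.20501608 0.08180926] [1.12070433 0.05645168 5.74080942]
[-0.07337374  0.11449017  8.92720812] [ 0.11693853 -0.19495451 -0.01001358] 0.021004553147519055 [-0.10962526 -0.01756145 -0.99381784]
{'camera_matrix': [[326.864, 0.0, 277.91], [0.0, 326.864, 212.088], [0.0, 0.0, 1.0]], 'mount': [[0.0, 0.96, 0.279, 0.07], [1.0, -0.0, 0.0, 0.001], [0.0, 0.279, -0.96, -0.132], [0.0, 0.0, 0.0, 1.0]]}
```

View pics/w3.png

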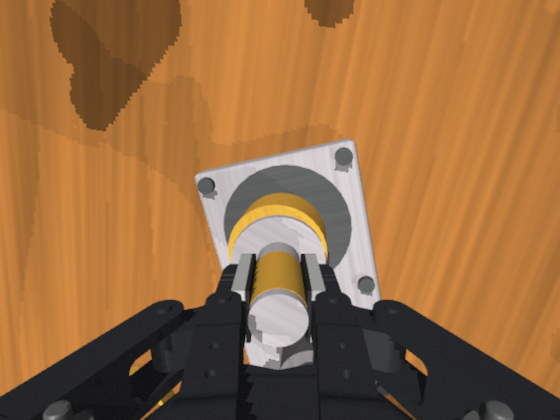

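The picture shows the punch tipped in the brass cup, flange at about (278,240) over the rim, with about 9 N of contact. Next I right it, reseat it and release.

Run:
```python
from cell import *
from h import *
f0=np.load("f0.npy"); x,y=.4923,.2043
p=np.array(get_tool_pos()); movel(p+[0,0,.004],max_speed=.01)
movel([x,y,.0860],att(YAW),max_speed=.01); pause(.1)
print(get_contact_force()-f0)
movel([x,y,.0815],max_speed=.01,contact_N=3)
c=movel([x,y,.0765],max_speed=.003,contact_N=2.5); pause(.3)
print(c,get_t(),get_tool_pos(),get_contact_force()-f0,get_torque())
p=np.array(get_tool_pos())
command_gripper(.05); pause(.2)
print(get_t(),get_contact_force(),get_tool_pos())
movel([x,y,.16],max_speed=.08)
move_pose([x,.13,.2],att(YAW)); pause(.3)
wrist("w4",[("punch",.0247)]); print(get_t(),get_contact_force())
p=[.4923,.2043]
a=np.linspace(0,2*np.pi,60)
for z,r in [(.0587,.024),(.1087,.011)]:
    q=np.array([proj("wrist",[p[0]+r*np.cos(t),p[1]+r*np.sin(t),z]) for t in a]); print("disc",z,q.min(0).round(1),q.max(0).round(1),q.mean(0).round(1))
```

```text
[ 0.40457235  0.37340434 -0.11580288]
True 20.5833 [0.4922082  0.20439087 0.07922696] [0.34648747 0.21410756 9.56907939] [ 0.03763306 -0.08423732  0.0162469 ]
21.175 [ 0.15251312  0.23885008 -0.48895463] [0.49149978 0.20396292 0.07863779]
{'camera_matrix': [[326.864, 0.0, 277.91], [0.0, 326.864, 212.088], [0.0, 0.0, 1.0]], 'mount': [[0.0, 0.96, 0.279, 0.07], [1.0, -0.0, 0.0, 0.001], [0.0, 0.279, -0.96, -0.132], [0.0, 0.0, 0.0, 1.0]]}
punch [288.8 117.3] 0.61 [0.4911 0.2019 0.0247]
23.175 [-0.183824    0.35665589 -0.48523174]
disc 0.0587 [262.1  82.3] [322.1 144.9] [292.6 114.1]
disc 0.1087 [278.3  95.9] [312.  131.1] [295.4 113.7]
```

View pics/w4.png

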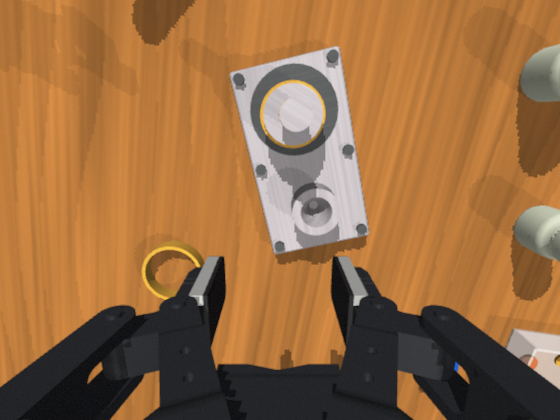

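The punch stands upright and released: flange and handle top are concentric at (293,114) and (295,115), as predicted, with an even ring of brass rim showing. I'm handing it in.

```bash
python3 -c "
from cell import *
print(job_done())"
```

```text
the job is handed in; nothing more can be done
None
```

I seated the large punch in the brass cup with a push of about 10 N, tipped it 6.3° with its cone touching the cup, reseated it, released it upright and handed the job in; the hand-in gave no verdict.

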